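Put the can capacitors back in their stock bins

TASK

Four unused can capacitors, each of a different size, are standing about the bench among other parts. Put each one back in the yellow stock bin that already holds capacitors of its own size, standing upright on the floor of the bin in the free space at its front. Set them down gently, never letting one drop, and leave the solder reel and the copper choke where they are.

Things in the scene. Friction and masses are not known exactly. Their poses are not given: they have to be found in the camera images.
- cap_xs_mid (a point): Loose can capacitor, the slimmest and smallest of the four: an upright round can with dark sleeve and aluminium top, 22 mm across, 42 mm tall, with two brass studs 4 mm high on top. The point is at its centre, half-way up; z is up along the can. It stands on the bench, with room for the fingers on its near and far sides as seen from the robot.
- cap_m_mid (a point): Loose can capacitor, the slender tall one of the four: an upright round can with dark sleeve and aluminium top, 34 mm across, 70 mm tall, with two brass studs 4 mm high on top. The point is at its centre, half-way up; z is up along the can. It stands on the bench, with room for the fingers on its near and far sides as seen from the robot.
- cap_l_mid (a point): Loose can capacitor, the squat, wide one of the four: an upright round can with dark sleeve and aluminium top, 46 mm across, 52 mm tall, with two brass studs 4 mm high on top. The point is at its centre, half-way up; z is up along the can. It stands on the bench, with room for the fingers on its near and far sides as seen from the robot.
- cap_xl_mid (a point): Loose can capacitor, the largest of the four: an upright round can with dark sleeve and aluminium top, 60 mm across, 80 mm tall, with two brass studs 4 mm high on top. The point is at its centre, half-way up; z is up along the can. It stands on the bench, with room for the fingers on its near and far sides as seen from the robot.
- bin_xs: Fixed yellow open bin, 150 mm deep (x) by 130 wide (y); its stock, three cans 22 mm across, 42 mm tall, is fixed at the back (front edge at x = +45 mm). Origin under its floor's centre; +x to its back, z up. Walls 3 mm; 57 mm high at back and rear half of the sides, sloping to 26 mm at the front. Floor at z = 3 mm, clear from x = -72 to the stock: stand the can at x = -31, y = 0, fingers closing along y.
- bin_m: Fixed yellow open bin, 150 mm deep (x) by 130 wide (y); its stock, two cans 34 mm across, 70 mm tall, is fixed at the back (front edge at x = +33 mm). Origin under its floor's centre; +x to its back, z up. Walls 3 mm; 57 mm high at back and rear half of the sides, sloping to 26 mm at the front. Floor at z = 3 mm, clear from x = -72 to the stock: stand the can at x = -31, y = 0, fingers closing along y.
- bin_l: Fixed yellow open bin, 150 mm deep (x) by 130 wide (y); its stock, two cans 46 mm across, 52 mm tall, is fixed at the back (front edge at x = +23 mm). Origin under its floor's centre; +x to its back, z up. Walls 3 mm; 57 mm high at back and rear half of the sides, sloping to 26 mm at the front. Floor at z = 3 mm, clear from x = -72 to the stock: stand the can at x = -31, y = 0, fingers closing along y.
- bin_xl: Fixed yellow open bin, 150 mm deep (x) by 130 wide (y); its stock, one can 60 mm across, 80 mm tall, is fixed at the back (front edge at x = +10 mm). Origin under its floor's centre; +x to its back, z up. Walls 3 mm; 57 mm high at back and rear half of the sides, sloping to 26 mm at the front. Floor at z = 3 mm, clear from x = -72 to the stock: stand the can at x = -31, y = 0, fingers closing along y.
- reel_mid (a point): Bystander: small reel of solder wire standing on its flange, white plastic flanges 50 mm across, 40 mm high, bright wire between. The point is at its centre. Leave it.
- choke_mid (a point): Bystander: ring-shaped copper-wound choke lying flat, 49 mm across, 21 mm high, with a 22 mm hole. The point is at its centre. Leave it. (Nothing within the robot's working area on the bench mat, this and a small finned heat sink included, is taller than the 80 mm capacitors in and out of their bins.)

How it is judged (in metres and radians):
At the end, for the whole second after the job is handed in: Each of the four capacitors stands upright (within 0.1 rad) and at rest on the floor of the bin that holds capacitors of its size: its centre within the bin's walls and within 6 mm of its standing height there (x of cap_xs_mid in the frame of bin_xs between -0.072 and 0.072 m and y of cap_xs_mid in the frame of bin_xs between -0.062 and 0.062 m and z of cap_xs_mid in the frame of bin_xs between 0.018 and 0.03 m and angle between each of cap_xs_mid, cap_m_mid, cap_l_mid, cap_xl_mid's own z axis and vertical below 0.1 rad and linear speed of each of cap_xs, cap_m, cap_l, cap_xl below 0.02 m/s and x of cap_m_mid in the frame of bin_m between -0.072 and 0.072 m and y of cap_m_mid in the frame of bin_m between -0.062 and 0.062 m and z of cap_m_mid in the frame of bin_m between 0.032 and 0.044 m and x of cap_l_mid in the frame of bin_l between -0.072 and 0.072 m and y of cap_l_mid in the frame of bin_l between -0.062 and 0.062 m and z of cap_l_mid in the frame of bin_l between 0.023 and 0.035 m and x of cap_xl_mid in the frame of bin_xl between -0.072 and 0.072 m and y of cap_xl_mid in the frame of bin_xl between -0.062 and 0.062 m and z of cap_xl_mid in the frame of bin_xl between 0.037 and 0.049 m); the robot touches nothing.
It fails at once if the solder reel is shifted by more than 20 mm (distance of reel_mid from where it was at the start of the episode above 0.02 m).
It fails at once if the choke is shifted by more than 20 mm (distance of choke_mid from where it was at the start of the episode above 0.02 m).
It fails at once if a capacitor is dropped or thrown (faster than 0.7 m/s, a fall of about 25 mm, with no finger on it) ((linear speed of cap_xs above 0.7 m/s and contact force between cap_xs and the fingers below 0.02 N) or (linear speed of cap_m above 0.7 m/s and contact force between cap_m and the fingers below 0.02 N) or (linear speed of cap_l above 0.7 m/s and contact force between cap_l and the fingers below 0.02 N) or (linear speed of cap_xl above 0.7 m/s and contact force between cap_xl and the fingers below 0.02 N)).
It also fails if it takes over 104 s, if anything falls off the work surface, if the arm or the gripper's body presses on something with over 40 N, if the wrist force passes 120 N, or if a joint passes its speed limit or range.

ROBOT

A 6-joint arm with a two-finger parallel gripper is mounted at the origin on the work surface. World frame = base frame: x ahead of the robot, y to its left, z up, the work surface at z = 0. Lengths are in m, angles in degrees, forces in N, time in s.
With the tool pointing down it reaches from about 0.35 to 0.875 m from the base axis. Payload 4.2 kg.
Tool frame: the origin (TCP) lies midway between the tips of the shut fingers; the grasp point (between the pads) lies 19 mm behind it; z points along the fingers, y is the line along which they close (so a half turn about z gives the same grasp; the last joint's range is limited). The gripper opens to 87 mm and grips with 3 to 60 N. Pads are 19 mm wide; open, the fingers measure 117 mm over their backs; the gripper's body (75 mm by 190 mm) begins 51 mm behind the grasp point.
Start: joints at [14.817, 22.042, 0.453, 0, -68.411, -14.817], TCP at [0.625, 0, 0.223] pointing down, gripper open.
Joint ranges: [-179.83, 179.83], [-69.29, 118.12], [-61.27, 80.66], [-181.25, 117.63], [-171.15, -9.14], [-177.46, 177.46]. Speed limits (degrees/s): [159.86, 159.86, 180, 180, 180, 180].

INTERFACE

Orientations are given as [roll, pitch, yaw] about the fixed x, y, z axes, in that order (R = Rz(yaw) Ry(pitch) Rx(roll)).
In Python, from workcell import env gives the robot as it stands. The module is installed in compiled form; this text tells all that it offers. Calls block until the motion is done:
- env.goto(position, orientation): joint-space move of the TCP to a pose.
- env.move_straight(position, rotation=None, rate=0.15, force_limit=None): straight line of the TCP; rotation=None keeps the orientation; rate is the mean speed in m/s. With force_limit (N) it stops when the force on the tool has changed by that much, and returns True; else False.
- env.set_joints(angles): joint-space move.
- env.gripper_to(opening, grasp_force=None): opening from 0.0 (shut) to 1.0 (fully open); grasp_force is the grip in N (None keeps the last); returns when the fingers have stopped.
- env.dwell(seconds).
- env.inverse_kinematics(position, orientation): joint angles nearest the present ones, or None.
- env.read_state(): the state.
- env.grab_frame(name): name is "scene" or "side" or "wrist"; returns a dict with "image" (420x560x3 uint8, blue, green, red), "fx", "fy", "cx", "cy" (pixels), "D" ([k1, k2, p1, p2, k3] as OpenCV has them; the pictures are not rectified), "position" and "orientation" of the camera in the world. Camera axes: x right, y up, looking along -z (the intrinsics and any distortion apply to the point x, -y, -z); pixel columns grow to the right and rows downward; lengths in m; the calibration is good to about 2 mm. A picture is of the moment at which its call begins. There is no depth.
A pose or a line that the arm cannot do raises env.Unreachable and nothing moves.
- env.close_job(): hands the job in; it is judged then, once.
Trained networks look in a picture, given as the dict that the camera call returned (one of the last four; its "shot" number tells which), for a name from the list of things; names that differ only in an ending like _2 or _b are one class to them, and where a whole thing is asked for, a point or a joint stands for the part that bears it (a point fixed in the world has none). Each returns a list of dicts, best first, with "score" (0 to 1); they miss things now and then, are a little off and sometimes report something else, mostly with a low value. They report only what shows in the picture. A call takes as long as a camera call.
- env.search_frame(picture, thing): "xyz" ([x, y, z] in m, in world coordinates, good to about 4 mm: the middle of the surface that is visible of it).
- env.trace(picture, thing): "mask" (420x560 bool, what is visible of it).
The state is a dict: "clock": time; "joint_positions": joint angles; "qvel": joint speeds; "joint_torque": joint torques, N m; "position": TCP position; "tool_rot": TCP orientation; "force": force on the tool from outside, world axes, zero at the start; "wrist_torque": the same for the moment, N m; "opening": opening from 0.0 (shut) to 1.0 (fully open); "finger_force": force on a finger pad.
Only numpy, scipy, OpenCV 4.12 (cv2) and the standard library are available. Lean on these libraries where they do the work, as an engineer would, in place of code of your own. Each camera call takes 0.05 s, during which the arm holds its last target. There are 200 camera calls.

## Working session

There is one attempt and no reset: what is moved stays moved. The work goes in short steps, each a Python script; the robot and the scene stay as the last script left them, time stands still between calls to the robot, and variables do not carry over. Pictures are saved under pics/ and viewed, at most 14 in all, crops included, and the job is handed in when it is done.

```bash
mkdir -p pics; python3 - <<'E'
from workcell import env
import cv2,numpy as np
ims=[]
for c in ["scene","side"]:
    f=env.grab_frame(c); cv2.imwrite(f"pics/{c}0.png",f["image"])
    print(c,f["position"],f["orientation"],f["fx"],f["fy"],f["cx"],f["cy"],f["D"])
    for t in ["cap_xs_mid","cap_m_mid","cap_l_mid","cap_xl_mid","bin_xs","bin_m","bin_l","bin_xl","reel_mid","choke_mid"]:
        print(t,[(np.round(d["xyz"],3).tolist(),round(d["score"],2)) for d in env.search_frame(f,t)[:4]])
print(env.read_state()["clock"],env.read_state()["tool_rot"])
E
```

```text
scene [1.05510047 0.08541619 0.61816361] [44.72407159  0.93300953 97.62372131] 389.9297083411646 389.9297083411646 282.43037634944153 204.93691611198815 [-0.07295717  0.          0.          0.          0.        ]
cap_xs_mid [([0.464, 0.106, 0.033], 0.7)]
cap_m_mid []
cap_l_mid [([0.462, -0.117, 0.034], 0.61)]
cap_xl_mid [([0.366, -0.318, 0.056], 0.78)]
bin_xs [([0.637, -0.083, 0.011], 0.92)]
bin_m [([0.68, 0.299, 0.028], 0.95), ([0.689, 0.101, 0.015], 0.84)]
bin_l [([0.68, 0.299, 0.028], 0.95), ([0.689, 0.101, 0.015], 0.84)]
bin_xl [([0.653, -0.276, 0.033], 0.85), ([0.354, 0.314, 0.048], 0.25)]
reel_mid [([0.428, 0.207, 0.041], 0.83), ([0.363, -0.317, 0.062], 0.43)]
choke_mid [([0.447, -0.212, 0.021], 0.79)]
side [0.01937526 0.62426316 0.50807139] [  59.58547518   -0.87838492 -140.18164579] 396.08190738458796 396.08190738458796 277.31660730070473 209.66603567747214 [0.01058415 0.         0.         0.         0.        ]
cap_xs_mid [([0.449, 0.11, 0.029], 0.77)]
cap_m_mid [([0.338, 0.335, 0.054], 0.79)]
cap_l_mid [([0.431, -0.104, 0.039], 0.78)]
cap_xl_mid [([0.329, -0.308, 0.052], 0.94)]
bin_xs [([0.636, -0.089, 0.022], 0.68)]
bin_m [([0.688, 0.086, 0.028], 0.71), ([0.682, 0.295, 0.019], 0.61)]
bin_l [([0.688, 0.086, 0.028], 0.71), ([0.682, 0.295, 0.019], 0.61)]
bin_xl [([0.631, -0.268, 0.027], 0.56)]
reel_mid [([0.408, 0.219, 0.041], 0.67), ([0.629, -0.271, 0.027], 0.45)]
choke_mid [([0.432, -0.201, 0.02], 0.73)]
1.1 [-1.79996682e+02  5.01880080e-04 -9.00004179e+01]
```

View pics/scene0.png

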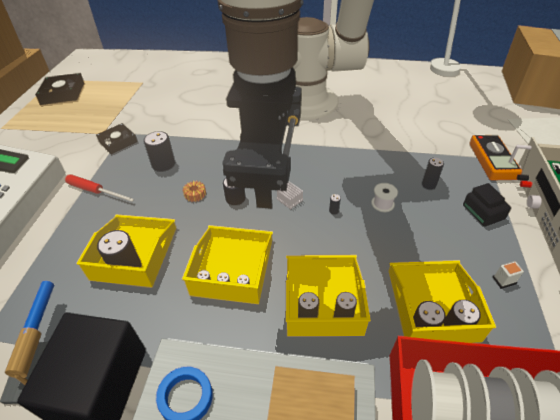

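View pics/side0.png

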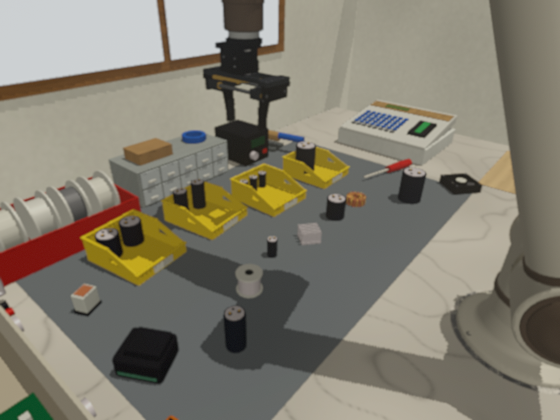

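Left to right in the scene view the bins are xl (130,250), xs (230,263), m (327,295) and l (438,300). The loose cans are xl (158,150), l (233,188, partly behind the gripper), xs (335,203) and m (433,172). Next I'll fit silhouettes across several views, adding wrist views from above.

```bash
cat > look.py <<'E'
from workcell import env
import cv2,numpy as np,pickle,sys
T={"cap_xs_mid","cap_m_mid","cap_l_mid","cap_xl_mid","bin_xs","bin_m","bin_l","bin_xl"}
out=[]
def shoot(c):
    f=env.grab_frame(c); ms={t:[(d["score"],d["mask"]) for d in env.trace(f,t)[:4]] for t in sorted(T)}
    out.append((c,f,ms)); i=len(out)-1
    cv2.imwrite(f"pics/v{i}.png",f["image"])
    print(i,c,np.round(f["position"],3),np.round(f["orientation"],1))
    for t in sorted(T):
        print("  ",t,[(round(s,2),int(m.sum()),cv2.boundingRect(m.astype(np.uint8))) for s,m in ms[t]])
shoot("scene");shoot("side")
for p in [(0.5,-0.22,0.42),(0.5,0.22,0.42)]:
    try: env.goto(p,[180,0,-90]); shoot("wrist")
    except env.Unreachable: print("unreach",p)
shoot("scene")
print(env.read_state()["clock"])
pickle.dump(out,open("views.pkl","wb"))
E
python3 look.py; python3 -c "
import cv2,numpy as np
cv2.imwrite('pics/w.png',cv2.resize(np.hstack([cv2.imread(f'pics/v{i}.png') for i in (2,3)]),(800,300)))"
```

```text
0 scene [1.055 0.085 0.618] [44.7  0.9 97.6]
   bin_l [(0.88, 6334, (286, 255, 84, 81)), (0.58, 6593, (389, 261, 105, 82))]
   bin_m [(0.88, 6334, (286, 255, 84, 81)), (0.58, 6593, (389, 261, 105, 82))]
   bin_xl [(0.75, 5305, (77, 214, 100, 73))]
   bin_xs [(0.95, 5604, (182, 224, 91, 80)), (0.41, 483, (422, 158, 22, 32))]
   cap_l_mid [(0.93, 382, (223, 179, 23, 26))]
   cap_m_mid [(0.85, 430, (423, 158, 20, 31))]
   cap_xl_mid [(0.78, 992, (144, 131, 32, 41))]
   cap_xs_mid [(0.75, 189, (329, 194, 12, 20))]
1 side [0.019 0.624 0.508] [  59.6   -0.9 -140.2]
   bin_l [(0.81, 4981, (81, 210, 106, 75)), (0.6, 3252, (163, 179, 83, 59))]
   bin_m [(0.81, 4981, (81, 210, 106, 75)), (0.6, 3252, (163, 179, 83, 59))]
   bin_xl [(0.55, 2055, (282, 142, 68, 47))]
   bin_xs [(0.63, 2565, (231, 164, 75, 53))]
   cap_l_mid [(0.7, 480, (326, 194, 20, 28))]
   cap_m_mid [(0.56, 951, (224, 305, 23, 48))]
   cap_xl_mid [(0.88, 834, (398, 167, 29, 37))]
   cap_xs_mid [(0.69, 208, (266, 236, 12, 22))]
2 wrist [ 0.501 -0.291  0.58 ] [ -15.2   -0.2 -179.9]
   bin_l []
   bin_m []
   bin_xl [(0.97, 7659,
[... 505 characters left out ...]
 211, 28, 28))]
   cap_xl_mid []
   cap_xs_mid [(0.57, 150, (299, 96, 14, 14)), (0.3, 8408, (116, 49, 115, 94))]
4 scene [1.055 0.085 0.618] [44.7  0.9 97.6]
   bin_l [(0.75, 6929, (389, 260, 107, 83)), (0.62, 6323, (286, 255, 85, 81))]
   bin_m [(0.75, 6929, (389, 260, 107, 83)), (0.62, 6323, (286, 255, 85, 81))]
   bin_xl [(0.83, 5203, (77, 214, 99, 73))]
   bin_xs [(0.87, 5646, (182, 225, 91, 79)), (0.43, 197, (329, 194, 12, 20)), (0.16, 545, (223, 175, 22, 30))]
   cap_l_mid [(0.59, 537, (223, 175, 22, 30))]
   cap_m_mid [(0.72, 468, (423, 158, 21, 32)), (0.53, 5148, (77, 214, 99, 73))]
   cap_xl_mid [(0.57, 934, (144, 131, 31, 41))]
   cap_xs_mid [(0.72, 194, (329, 194, 12, 20))]
6.1833
```

View pics/w.png

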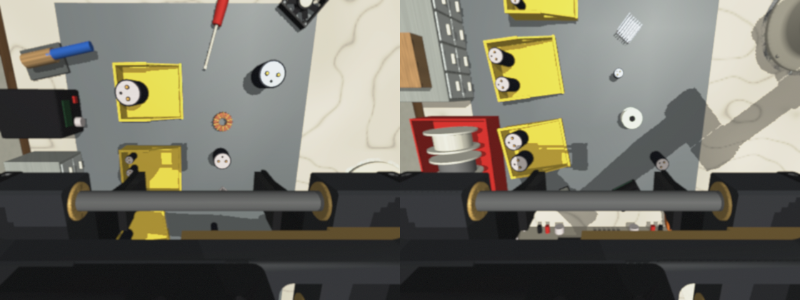

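The wrist views show bins xl (148,92), xs (150,172), m (525,68) and l (533,150) in the side-by-side picture, all slightly rotated. The gripper hides only part of bin xs, so I'll take one more view for it and then fit.

```bash
cat > fit.py <<'E'
import cv2,numpy as np,pickle
from scipy.optimize import minimize
from scipy.spatial.transform import Rotation as Ro
C={"xs":(.022,.042),"m":(.034,.070),"l":(.046,.052),"xl":(.060,.080)}
def project(f,P):
    R=Ro.from_euler("xyz",f["orientation"],degrees=True).as_matrix()
    q=(np.asarray(P)-f["position"])@R*[1,-1,-1]
    K=np.array([[f["fx"],0,f["cx"]],[0,f["fy"],f["cy"]],[0,0,1.]])
    return cv2.projectPoints(q,np.zeros(3),np.zeros(3),K,np.array(f["D"]))[0][:,0]
a=np.linspace(0,2*np.pi,40)
def can(x,y,z0,d,h): return np.array([[x+d/2*np.cos(t),y+d/2*np.sin(t),z] for z in (z0,z0+h) for t in a])
BO=[[sx*.075,sy*.065,z] for sx in(-1,1) for sy in(-1,1) for z in (0,.057 if sx>0 else .026)]+[[0,sy*.065,.057] for sy in(-1,1)]
BO=np.array(BO)
STOCK={"xs":(3,.045),"m":(2,.033),"l":(2,.023),"xl":(1,.010)}
def polys(kind,size,p):
    if kind=="cap": return [can(p[0],p[1],p[2],*C[size])]
    c,s=np.cos(p[3]),np.sin(p[3]); R=np.array([[c,-s,0],[s,c,0],[0,0,1]])
    side=[np.array([v for v in BO if v[1]*sy>0]) for sy in(-1,1)]
    parts=side+[BO[BO[:,0]<-.01],BO[BO[:,0]>.01],BO[BO[:,2]==0]]
    # walls: each convex planar part
    parts=side+[BO[abs(BO[:,0]+.075)<1e-6],BO[abs(BO[:,0]-.075)<1e-6],BO[BO[:,2]==0]]
    return [q@R.T+[p[0],p[1],p[2]] for q in parts]
S=4
def render(f,kind,size,p):
    m=np.zeros((420*S,560*S),np.uint8)
    for q in polys(kind,size,p):
        u=project(f,q); h=cv2.convexHull(((u+.5)*S*16).astype(np.float32)).astype(np.int32)
        cv2.fillConvexPoly(m,h,1,shift=4)
    return m
def fit(kind,size,views,p0):
    """views: list of (frame,mask)"""
    M=[cv2.resize(m.astype(np.uint8),None,fx=S,fy=S,interpolation=cv2.INTER_NEAREST) for _,m in views]
    if kind=="bin": M=[cv2.morphologyEx(m,cv2.MORPH_CLOSE,np.ones((25,25),np.uint8)) for m in M]
    def iou(p): 
        r=[]
        for (f,_),m in zip(views,M):
            k=render(f,kind,size,p); r.append((k&m).sum()/max((k|m).sum(),1))
        return r
    st=[.015,.015,.01]+([.15] if kind=="bin" else [])
    sim=np.vstack([p0]+[np.array(p0)+np.eye(len(p0))[i]*st[i] for i in range(len(p0))])
    b=minimize(lambda p:-np.mean(iou(p)),p0,method="Nelder-Mead",options=dict(initial_simplex=sim,xatol=2e-4,fatol=1e-4,maxiter=200))
    return b.x,iou(b.x)
E
cat > run1.py <<'E'
import look_extra
E
sed -e 's/^shoot("scene");shoot("side")$//' -e 's/\[(0.5,-0.22,0.42),(0.5,0.22,0.42)\]/[(0.5,0.0,0.42)]/' -e '/^shoot("scene")$/d' -e 's/out=\[\]/out=pickle.load(open("views.pkl","rb"))/' look.py > look2.py
python3 look2.py
cat > run1.py <<'E'
from fit import *
V=pickle.load(open("views.pkl","rb"))
def g(v,t,k=0): return (V[v][1],V[v][2][t][k][1])
def pick(v,t,row):  # bin candidate by neighbour rule done by hand
    return g(v,t,row)
J=[("cap","xs",[(4,0),(1,0),(3,0)],[.455,.108,0]),("cap","m",[(4,0),(1,0),(3,0)],[.34,.335,0]),
("cap","l",[(4,0),(1,0),(2,0)],[.44,-.11,0]),("cap","xl",[(4,0),(1,0)],[.345,-.315,0]),
("bin","xs",[(4,0),(1,0),(5,0)],[.64,-.085,0,0]),("bin","xl",[(4,0),(1,0),(2,0)],[.65,-.275,0,0]),
("bin","m",[(4,1),(1,1),(3,0)],[.69,.10,0,0]),("bin","l",[(4,0),(1,0),(3,1)],[.68,.30,0,0])]
for k,s,vs,p0 in J:
    t=k+"_"+s+("_mid" if k=="cap" else "")
    vw=[]
    for v,i in vs:
        try: vw.append(g(v,t,i))
        except IndexError: print("missing",t,v)
    if k=="bin" : 
        for sel in ([2],[0,1],[0,1,2]):
            if max(sel)<len(vw):
                x,i=fit(k,s,[vw[j] for j in sel],p0); print(t,sel,np.round(x,4),np.round(i,3))
    else:
        x,i=fit(k,s,vw,p0); print(t,np.round(x,4),np.round(i,3))
E
python3 run1.py
```

```text
5 wrist [ 0.5   -0.071  0.581] [ -15.2   -0.  -180. ]
   bin_l [(0.79, 5954, (136, 178, 99, 83)), (0.68, 2319, (164, 296, 78, 39))]
   bin_m [(0.79, 5954, (136, 178, 99, 83)), (0.68, 2319, (164, 296, 78, 39))]
   bin_xl [(0.69, 727, (301, 24, 30, 34))]
   bin_xs [(0.58, 7614, (154, 78, 99, 84))]
   cap_l_mid [(0.98, 663, (300, 84, 29, 30))]
   cap_m_mid [(0.53, 191, (344, 308, 18, 14))]
   cap_xl_mid []
   cap_xs_mid [(0.53, 156, (297, 214, 12, 17))]
7.5167
cap_xs_mid [0.4556 0.1074 0.0018] [0.896 0.88  0.799]
cap_m_mid [0.3433 0.3258 0.0004] [0.89  0.926 0.901]
cap_l_mid [ 0.4405 -0.1161 -0.0009] [0.893 0.916 0.872]
cap_xl_mid [ 0.3409 -0.3247  0.0008] [0.949 0.953]
bin_xs [2] [ 0.626  -0.0817  0.0023 -0.015 ] [0.975]
bin_xs [0, 1] [ 6.272e-01 -7.960e-02  6.000e-04 -9.500e-03] [0.957 0.967]
bin_xs [0, 1, 2] [ 6.269e-01 -8.040e-02  1.000e-04 -7.100e-03] [0.958 0.966 0.969]
bin_xl [2] [ 0.6177 -0.2879  0.0092  0.021 ] [0.971]
bin_xl [0, 1] [ 0.6194 -0.2859  0.0014  0.0101] [0.978 0.921]
bin_xl [0, 1, 2] [ 0.6195 -0.2866  0.0015  0.0193] [0.979 0.917 0.962]
bin_m [2] [0.6733 0.0958 0.001  0.118 ] [0.976]
bin_m [0, 1] [0.6741 0.0971 0.0022 0.1196] [0.987 0.955]
bin_m [0, 1, 2] [0.6738 0.0967 0.0017 0.1265] [0.984 0.955 0.971]
bin_l [2] [0.6652 0.2901 0.0033 0.1542] [0.966]
bin_l [0, 1] [0.6657 0.2938 0.0017 0.1525] [0.945 0.978]
bin_l [0, 1, 2] [0.666  0.2927 0.0015 0.1459] [0.942 0.974 0.947]
```

Fits agree to about 2 mm and all the bases come out at z≈0, so the heights match the text. I'll start with the slim cans.

```bash
cat > pp.py <<'E'
from workcell import env
import numpy as np
# cap x,y ; bin x,y,yaw ; grasp height, opening, grip N
D={"xs":((.4556,.1074),(.6269,-.0804,-.009),.027,.60,15),
   "m":((.3433,.3258),(.6738,.0967,.122),.045,.75,25),
   "l":((.4405,-.1161),(.666,.2927,.15),.032,.88,25),
   "xl":((.3409,-.3247),(.6195,-.2866,.018),.050,1.0,35)}
DIA={"xs":.022,"m":.034,"l":.046,"xl":.060}
UP=.20
def st(tag):
    s=env.read_state(); print(tag,round(s["clock"],1),np.round(s["position"],4),"F",np.round(s["force"],1),"open mm",round(s["opening"]*87,1),"ff",np.round(s["finger_force"],1)); return s
def pick(n):
    (x,y),_,h,o,g=D[n]; z=h-.019; yaw=-90+np.degrees(np.arctan2(y,x))
    R=[180,0,yaw]
    env.gripper_to(o,g); env.goto([x,y,UP-.06+z],R); env.move_straight([x,y,z],rate=.12)
    env.gripper_to(0,g); st(n+" gripped"); env.move_straight([x,y,UP],rate=.15)
    return st(n+" lifted")["opening"]*.087
def place(n):
    _,(bx,by,t),h,o,g=D[n]; z=h-.019+.003
    x,y=bx-.031*np.cos(t),by-.031*np.sin(t); R=[180,0,np.degrees(t)]
    env.goto([x,y,UP],R); env.move_straight([x,y,z+.012],rate=.15)
    print("touch",env.move_straight([x,y,z-.003],rate=.02,force_limit=4)); st(n+" down")
    env.gripper_to((DIA[n]+.02)/.087,g); env.move_straight([x,y,UP],rate=.2); st(n+" done")
def run(n):
    w=pick(n)
    if abs(w-DIA[n])>.008: print("BAD GRIP",w); return False
    place(n); return True
E
python3 - <<'E'
from pp import *
run("xs")
import cv2
f=env.grab_frame("scene");cv2.imwrite("pics/a1.png",f["image"])
E
```

```text
xs gripped 11.5 [0.4556 0.1074 0.0081] F [-0.2 -0.5  0.9] open mm 21.2 ff 15.0
xs lifted 12.9 [0.455  0.1071 0.1991] F [-0.3 -0.8 -1.1] open mm 21.3 ff 15.0
touch True
xs down 16.4 [ 0.5958 -0.0802  0.0111] F [0.3 0.6 3.1] open mm 21.5 ff 15.0
xs done 18.2 [ 0.595  -0.0801  0.1986] F [-0.6  0.3 -0.4] open mm 42.3 ff 0.0
```

View pics/a1.png

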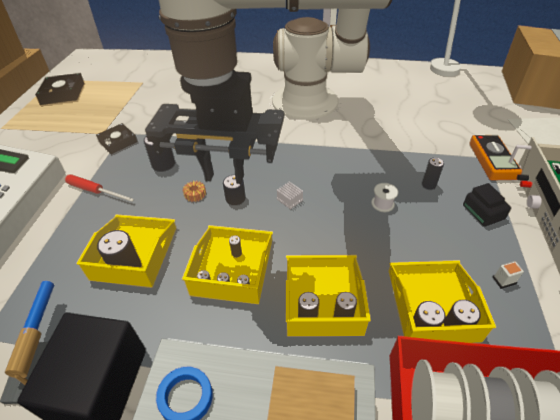

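The xs can stands upright in its bin at (235,246). Now the other three.

```bash
python3 - <<'E'
from pp import *
import cv2
for n in ("m","l","xl"):
    if not run(n): break
f=env.grab_frame("scene");cv2.imwrite("pics/a2.png",f["image"])
f=env.grab_frame("side");cv2.imwrite("pics/a3.png",f["image"])
E
```

```text
m gripped 22.7 [0.3433 0.3258 0.0261] F [-0.7 -0.8  1. ] open mm 33.5 ff 25.0
m lifted 24.0 [0.3429 0.3252 0.199 ] F [-0.1  0.2 -0.5] open mm 33.7 ff 25.0
touch True
m down 27.2 [0.6429 0.0929 0.0291] F [-0.7  0.5  3.6] open mm 33.5 ff 25.0
m done 28.9 [0.6421 0.0928 0.1985] F [ 0.3  0.5 -0.1] open mm 53.8 ff 0.0
l gripped 33.0 [ 0.4407 -0.1161  0.0131] F [1.  1.  2.5] open mm 45.3 ff 25.0
l lifted 34.5 [ 0.4398 -0.1161  0.1991] F [-0.2  0.1 -0.9] open mm 45.6 ff 25.0
touch True
l down 38.0 [0.6352 0.288  0.0162] F [-1.3  0.3  3.5] open mm 45.7 ff 25.0
l done 39.7 [0.6345 0.2877 0.1984] F [ 0.1  0.2 -0.8] open mm 65.8 ff 0.0
xl gripped 44.8 [ 0.3415 -0.325   0.0313] F [1.1 0.2 0.5] open mm 59.6 ff 35.0
xl lifted 46.0 [ 0.3401 -0.3242  0.1988] F [-0.1 -0.8 -3.3] open mm 59.6 ff 35.0
touch True
xl down 49.7 [ 0.5884 -0.2871  0.0343] F [-1.5 -0.   5.1] open mm 59.3 ff 35.0
xl done 51.3 [ 0.5877 -0.2868  0.1985] F [-0.1 -0.2  0.2] open mm 80.6 ff 0.0
```

View pics/a2.png

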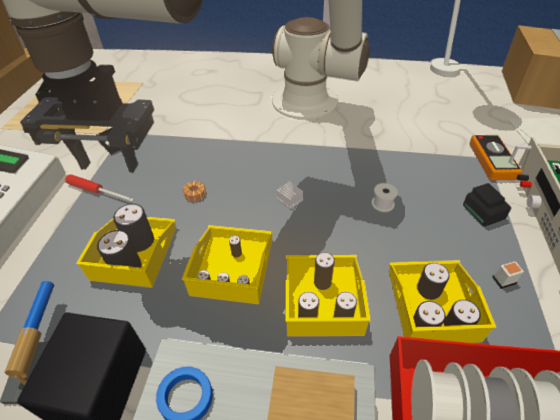

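View pics/a3.png

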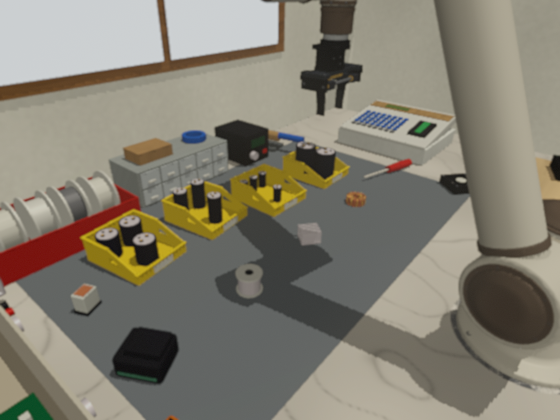

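All four cans stand upright at the front of the right bins in the scene view: xl (130,228), xs (235,246), m (324,270) and l (433,280). The reel (385,197) and the choke (195,191) haven't moved, and the gripper is clear.

```bash
python3 -c "
from workcell import env
env.dwell(.3); print(env.close_job())"
```

```text
the job is handed in; nothing more can be done
None
```

All four capacitors are standing upright in the bins of their own size, the reel and choke were left where they were, and I handed the job in at about 52 s of the 104 s allowed; the hand-in call did not return a verdict.

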